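Unhook a swing-out rotor bucket and cap it in its rack

ROBOT

A 6-joint arm with a two-finger parallel gripper is mounted at the origin on a cart in front of the work surface, level with it; the furniture and walls round the work are solid. World frame = base frame: x ahead of the robot, y to its left, z up, the work surface at z = 0. Lengths are in m, angles in degrees, forces in N, time in s.
With the tool pointing down it reaches from about 0.35 to 0.875 m from the base axis. Payload 4.2 kg.
Tool frame: the origin (TCP) lies between the finger pads; the fingertips stand tip_reach ahead of it and the grasp point (between the pads) lies 11 mm behind it (tip_reach is the distance from the TCP to the fingertips, in m); z points along the fingers, y is the direction in which the jaws open and shut (so a half turn about z gives the same grasp; the last joint's range is limited). The gripper opens to 87 mm and grips with 3 to 60 N. Pads are 19 mm wide; open, the fingers measure 117 mm over their backs; the gripper's body (75 mm by 190 mm) begins 51 mm behind the grasp point.
Start: joints at [85.462, 22.042, 0.453, 0, -68.411, -14.817], TCP at [0.207, 0.59, 0.231] pointing down, gripper open.
Joint ranges: [-179.83, 179.83], [-69.29, 118.12], [-61.27, 80.66], [-181.25, 117.63], [-171.15, -9.14], [-177.46, 177.46]. Speed limits (degrees/s): [159.86, 159.86, 180, 180, 180, 180].

INTERFACE

Orientations are given as [roll, pitch, yaw] about the fixed x, y, z axes, in that order (R = Rz(yaw) Ry(pitch) Rx(roll)).
In Python, from cell import * gives the robot as it stands. The module is installed in compiled form; this text tells all that it offers.
- The arm moves only by the tool carry_out, never from a script. Its argument "increments" is one flat list of numbers, 5 for each row, row after row: the shift along the tool's x, y, z in mm, then the turn about the tool's z in degrees, then the finger opening in mm, from 0 to 87. In form: [dx, dy, dz, spin, grip, dx, dy, dz, spin, grip, ...]. A call has 1 to 10 rows; each row is the pose to reach, as a shift and turn from the pose commanded when the call began, along the tool's axes at that moment; what a row does not reach only later rows make up. A row lasts 1/8 s, in which the tool goes at most 62.5 mm and 10.7 degrees, less where a joint would pass 70% of its speed; a pose out of reach is approached as far as the arm can. A call with a gripper value outside its range is refused whole. The fingers move at their own pace and stop on an object; "newtons" is the grip in N (left out, the last holds). Time passes only in rows, so rows that repeat a pose let the fingers close. It gives the time, the measured TCP pose, the force and the opening at its end, in the units of the state.
- get_obs(): the state, without advancing time (a new reading comes with each control period).
- grab_frame(name): name is "scene" or "side" or "wrist"; returns a dict with "color" (480x640x3 uint8, blue, green, red), "K" (3x3 intrinsics, pixels), "dist" ([k1, k2, p1, p2, k3] as OpenCV has them; the pictures are not rectified), "origin" and "rotation" of the camera in the world. Camera axes: x right, y down, z forward; pixel columns grow to the right and rows downward; lengths in m; the calibration is good to about 2 mm. A picture is of the moment at which its call begins. There is no depth.
- sign_off(): hands the job in, once; it reports no verdict.
The state is a dict: "time_s": time; "q": joint angles; "qd": joint speeds; "joint_torque": joint torques, N m; "tool_pos": TCP position; "tcp_rot": TCP orientation; "force": force on the tool from outside, world axes, zero at the start; "wrist_torque": the same for the moment, N m; "grip_width": finger opening in m.
Only numpy, scipy, OpenCV 4.12 (cv2) and the standard library are available. Lean on these libraries where they do the work, as an engineer would, in place of code of your own. Each camera call takes 0.05 s, during which the arm holds its last target. There are 200 camera calls.

TASK

Take the open bucket off the centrifuge rotor: lift it straight up off its pivots so that it neither swings over nor snags, and set it upright, fully down, in the pocket of the white rack. Let go of it there, then put the loose lid on it, rim down and fully seated, and leave the lidded bucket hanging on the rotor and the dropper bottle and the timer where they are. Set things down, do not drop them.

Things in the scene. Friction and masses are not known exactly. Their poses are not given: they have to be found in the camera images.
- rotor: Fixed metal swing-out rotor; origin on the bench under its centre. Two upright rails (8 mm thick, at x = -38 and +38 mm, 238 mm long along its y, 70 to 111 mm high) carry buckets between them at y = +95 and -95 mm. Pivot pins rest in rail slots 14 mm wide along y, open on top, floor at 90 mm, mouth at 111 mm. Hub between the buckets: y -18 to +18 mm, at most 86 mm high.
- bucket_mid (a point): OPEN bucket: round hollow steel cup, no lid, 56 mm outer diameter, 90 mm high, 0.18-0.35 kg; point on its axis, 45 mm above its underside; z up to the mouth. Pivot pins along its x (= rotor's x), 62 mm above its underside, 5 mm radius, 92 mm tip to tip, 2 mm play. Hangs at either rotor end, rim 123 mm above bench; swings freely about the pins. Its +y and -y sides are free to grip above the pins.
- closed_bucket_mid (a point): The other bucket, alike but with a lid like the loose one fixed on it (top of its knob 169 mm above the bench); hangs at the other end of the rotor and must stay there. Point on its axis, 45 mm above its underside.
- lid_knob (a point): Loose lid: grey cap, 67 mm diameter, 14 mm high, with a tall upright black knob of 18 mm diameter; lies rim down on the bench. Point on its axis at mid-knob, 36 mm above the rim's lower edge (knob spans 14 to 56 mm); z up. Skirt 10 mm deep, inner diameter 61 mm, goes over the outside of the bucket's rim; seated, this point is 116 mm above the bucket's underside.
- pocket_floor (a point): Fixed white rack, 100 x 100 x 30 mm, with one round pocket in its top: 61 mm diameter, 22 mm deep, chamfered mouth 30 mm above the bench. Point: centre of the pocket's floor, 8 mm above the bench. The bucket may stand in it at any turn about the vertical.
- dropper_mid (a point): Small dropper bottle, 27 mm diameter, 85 mm high, standing on the bench (bystander); point on its axis half-way up.
- timer_mid (a point): Flat white kitchen-type timer, 66 x 66 x 21 mm, lying on the bench (bystander); its centre.

How it is judged (in metres and radians):
On the way, in this order (a step that is already met when the one before it is completed fails the run):
1. the open bucket is lifted clear of the rotor's slots, hanging upright in the gripper (height (world z) of bucket_mid above 0.105 m and angle between bucket_mid's own z axis and vertical below 0.3 rad and contact force between bucket and rotor below 0.1 N and contact force between bucket and the fingers above 0.5 N), for 0.1 s.
2. the open bucket stands upright and fully down in the rack's pocket, let go (horizontal distance between bucket_mid and pocket_floor below 0.006 m and z of bucket_mid in the frame of pocket_floor below 0.048 m and angle between bucket_mid's own z axis and vertical below 0.06 rad and contact force between bucket and the fingers below 0.1 N), for 0.2 s.
At the end, for the whole second after the job is handed in: Open bucket upright (0.06 rad) on the pocket floor (3 mm in height, 6 mm sideways); lid rim down on it, square to 0.07 rad, at most 3 mm high and 6 mm off axis; both at rest; lidded bucket within 15 mm of its start, dropper bottle and timer within 30 mm of theirs (horizontal distance between bucket_mid and pocket_floor below 0.006 m and z of bucket_mid in the frame of pocket_floor below 0.048 m and angle between bucket_mid's own z axis and vertical below 0.06 rad and horizontal distance between lid_knob and bucket_mid below 0.006 m and z of lid_knob in the frame of bucket_mid between 0.067 and 0.074 m and angle between the z axis of lid_knob and the z axis of bucket_mid, either way round below 0.07 rad and angle between lid_knob's own z axis and vertical below 0.12 rad and linear speed of each of bucket, lid below 0.02 m/s and distance of closed_bucket_mid from where it was at the start of the episode below 0.015 m and distance of each of dropper_mid, timer_mid from where it was at the start of the episode below 0.03 m); the robot touches nothing.
It fails at once if the open bucket swings or tips more than 0.4 rad (23 degrees) from upright (angle between bucket_mid's own z axis and vertical above 0.4 rad).
It fails at once if the open bucket snags on the rotor while it is lifted (over 15 N once it is raised 4 mm) (height (world z) of bucket_mid above 0.082 m and contact force between bucket and rotor above 15 N).
It fails at once if the open bucket is dropped or knocked (over 0.5 m/s with no finger on it) (contact force between bucket and the fingers below 0.05 N and linear speed of bucket above 0.5 m/s).
It fails at once if the lid is dropped or knocked (over 0.5 m/s with no finger on it) (contact force between lid and the fingers below 0.05 N and linear speed of lid above 0.5 m/s).
It fails at once if the lidded bucket is swung hard or knocked off its pivots (distance of closed_bucket_mid from where it was at the start of the episode above 0.025 m or angle between closed_bucket_mid's own z axis and vertical above 0.6 rad).
It also fails if it takes over 64 s, if anything falls off the work surface, if the arm or the gripper's body presses on something with over 40 N, if the wrist force passes 120 N, or if a joint passes its speed limit or range.

## Working session

There is one attempt and no reset: what is moved stays moved. The work goes in short steps, Python scripts to look and compute and a tool call to move; the robot and the scene stay as the last step left them, time stands still between calls to the robot, and variables do not carry over. Pictures are saved under pics/ and viewed, about 8 in all and at most 12, crops included, and the job is handed in when it is done.

Besides the shell and the picture viewer there is one more tool, called after "Request:" by a JSON object that holds its "api" and its "payload". carry_out: Moves the arm, as the interface text tells. Its arguments: {"type":"object","properties":{"increments":{"type":"array","items":{"type":"number"}},"newtons":{"type":"number"}},"required":["increments"]}

```bash
mkdir -p pics; python3 - <<'E'
from cell import *
import cv2,numpy as np
o=get_obs();print({k:np.round(v,4) for k,v in o.items()})
for n in ("scene","side","wrist"):
    f=grab_frame(n);cv2.imwrite(f"pics/{n}0.png",f["color"]);np.savez(f"pics/{n}0.npz",**f)
    print(n,np.round(f["origin"],3),np.round(f["rotation"],3).tolist(),f["K"].tolist(),f["dist"])
E
```

```text
{'time_s': np.float64(0.0), 'q': array([ 8.54623e+01,  2.20908e+01,  3.79200e-01, -2.78000e-02,
       -6.84109e+01, -1.48187e+01]), 'qd': array([-0.1397,  0.0605, -0.0483, -0.1951, -0.0092,  0.0443]), 'joint_torque': array([ 9.00000e-04, -3.90665e+01,  1.87403e+01,  4.21970e+00,
        1.09000e-02, -2.00000e-04]), 'tool_pos': array([0.2069, 0.5891, 0.2295]), 'tcp_rot': array([ 1.79875e+02, -6.40000e-03, -1.93666e+01]), 'force': array([ 0.5928,  0.6283, -0.8205]), 'wrist_torque': array([ 0.0364, -0.0245, -0.0068]), 'grip_width': np.float64(0.0869)}
scene [-0.179 -0.618  0.558] [-116.571, -0.862, -47.051] [[518.1282365943559, 0.0, 326.0344376160552], [0.0, 518.1282365943559, 242.17424877739788], [0.0, 0.0, 1.0]] [0.01116292 0.         0.         0.         0.        ]
side [0.53  0.931 0.853] [-129.89, -0.852, 179.804] [[557.234951346953, 0.0, 318.0112189007699], [0.0, 557.234951346953, 246.22326707175398], [0.0, 0.0, 1.0]] [-0.02593522  0.          0.          0.          0.        ]
wrist [0.27  0.566 0.383] [166.07, -0.098, -109.378] [[351.76812232687985, 0.0, 323.20756616888553], [0.0, 351.76812232687985, 240.19551980664494], [0.0, 0.0, 1.0]] [0.01961755 0.         0.         0.         0.        ]
```

View pics/scene0.png

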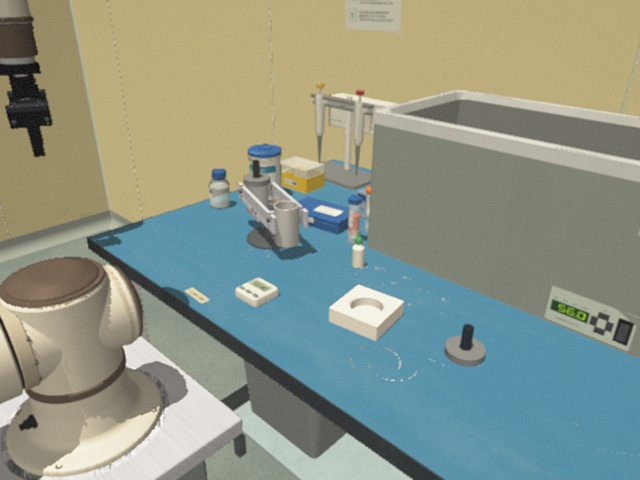

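View pics/side0.png

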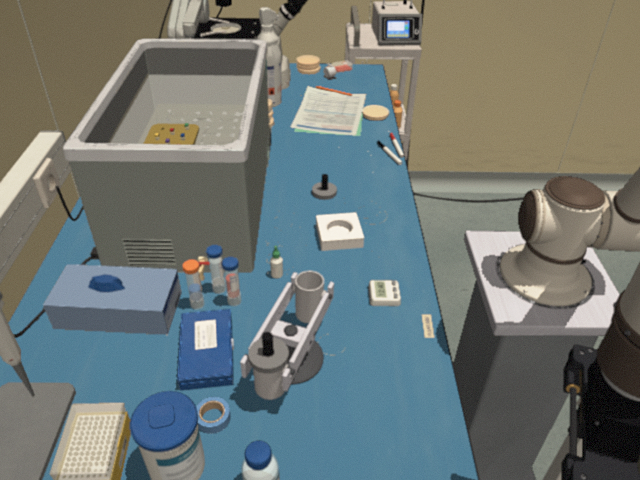

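Scene view: open bucket rim at (288,206), closed bucket knob near (256,165), pocket (367,305), lid (465,350) with knob top (467,328), dropper (358,250) and timer (257,291). Side view: open rim (309,282), closed knob top (267,340), pocket (341,226), lid knob top (324,178), dropper (277,265) and timer (385,292).

```bash
cat > h.py <<'E'
import cv2,numpy as np
from scipy.spatial.transform import Rotation as R
def cam(f):
    r=np.array(f["rotation"],float)
    return (R.from_euler('xyz',r,degrees=True).as_matrix() if r.shape==(3,) else r), np.array(f["origin"],float)
def ray(f,p,z):
    """pixel -> world point at height z"""
    M,o=cam(f);u=cv2.undistortPoints(np.array([[p]],float),f["K"],f["dist"])[0,0]
    d=M@np.r_[u,1];return o+d*(z-o[2])/d[2]
def proj(f,P):
    M,o=cam(f);rv=cv2.Rodrigues(M.T)[0]
    return cv2.projectPoints(np.array(P,float).reshape(-1,1,3),rv,-M.T@o,f["K"],f["dist"])[0][:,0]
def circ(c,r,z,n=72):
    t=np.linspace(0,2*np.pi,n);return np.c_[c[0]+r*np.cos(t),c[1]+r*np.sin(t),np.full(n,z)]
def draw(img,f,c,r,z,col):
    cv2.polylines(img,[np.round(proj(f,circ(c,r,z))*8).astype(int)],True,col,1,cv2.LINE_AA,3)
E
python3 - <<'E'
from h import *
L=lambda n:dict(np.load(f"pics/{n}0.npz"))
s,d=L("scene"),L("side")
for name,ps,pd,z in [("open rim",(288,206),(309,282),.123),("closed knob top",(256,163),(267,337),.169),("pocket",(367,305),(341,226),.03),("lid knob top",(467,326),(324,176),.056),("dropper mid",(358,255),(277,268),.03),("timer",(257,291),(385,292),.021)]:
    print(name,ray(s,ps,z).round(4),ray(d,pd,z).round(4))
w=L("wrist");print(proj(w,[[.5,.4,.1]]))
E
```

```text
open rim [0.5327 0.1491 0.123 ] [0.5341 0.1631 0.123 ]
closed knob top [0.587  0.3173 0.169 ] [0.5999 0.3398 0.169 ]
pocket [ 0.4632 -0.1333  0.03  ] [ 0.4592 -0.1311  0.03  ]
lid knob top [ 0.4982 -0.3145  0.056 ] [ 0.4986 -0.3112  0.056 ]
dropper mid [0.6024 0.0041 0.03  ] [0.6052 0.0217 0.03  ]
timer [0.3629 0.0592 0.021 ] [0.3727 0.0847 0.021 ]
[[ 464.80304265 -347.05869077]]
```

View pics/wrist0.png

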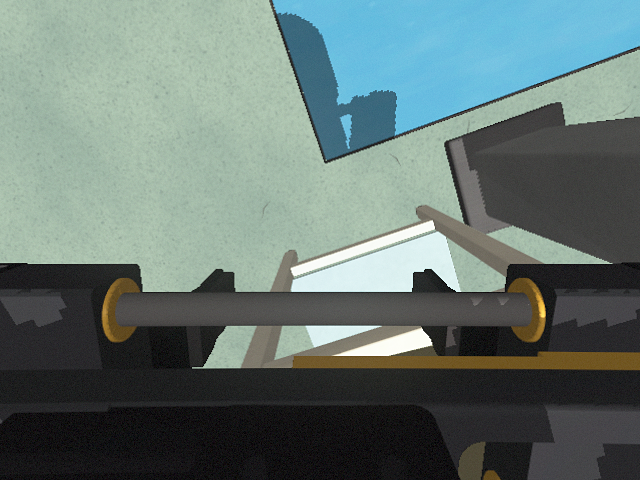

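Request:
{"api": "carry_out", "payload": {"increments": [48,38,0,0,87,96,75,0,0,87,144,113,0,0,87,193,150,0,0,87,241,188,0,0,87,289,226,0,0,87,337,263,0,0,87,385,301,0,0,87,385,301,0,0,87,385,301,0,0,87]}}

```text
time_s: 1.4
tool_pos: [0.4704, 0.1779, 0.2303]
tcp_rot: [180.0, 0.0, -19.4]
force: [0.3, -0.8, 0.2]
grip_width: 0.0868
```

```bash
python3 - <<'E'
import cell
from cell import *
from h import *
print([n for n in dir(cell) if n[0]!='_'], getattr(cell,'tip_reach',None))
o=get_obs();print({k:np.round(o[k],4) for k in("tool_pos","tcp_rot","force","qd")})
f=grab_frame("wrist");cv2.imwrite("pics/w1.png",f["color"]);np.savez("pics/w1.npz",**f)
s=dict(np.load("pics/scene0.npz"))
for p in [(375,250),(550,318),(640,352)]: print(ray(s,p,0))
for z in(0.2,.25,.3): print(z,ray(s,(375,112),z))
E
```

```text
['Unreachable', 'get_obs', 'grab_frame', 'sign_off', 'tip_reach'] 0.008
{'tool_pos': array([0.4704, 0.1779, 0.2303]), 'tcp_rot': array([ 1.799854e+02,  2.850000e-02, -1.940840e+01]), 'force': array([ 0.2682, -0.7876,  0.2444]), 'qd': array([ 1.9625, -0.2506,  0.0161,  0.1159, -0.0182,  0.0356])}
[0.69412104 0.02698943 0.        ]
[ 0.70633038 -0.38032093  0.        ]
[ 0.71374766 -0.53156851  0.        ]
0.2 [1.12055167 0.37619026 0.2       ]
0.25 [0.93904974 0.23741197 0.25      ]
0.3 [0.75754782 0.09863368 0.3       ]
```

View pics/w1.png

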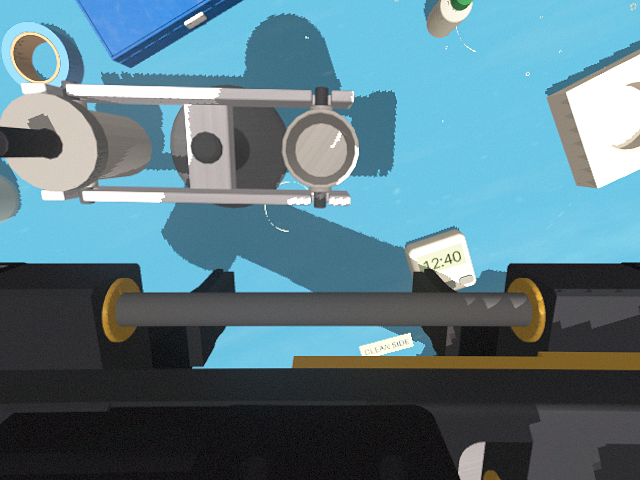

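Wrist view: open rim centred about (320,148), pins near (321,96) and (319,200), rails running nearly horizontally at rows ~95 and ~195; the lidded bucket is at left, timer (440,258), and the rack at the right edge.

```bash
python3 - <<'E'
from h import *
f=dict(np.load("pics/w1.npz"));g=cv2.cvtColor(f["color"],6)
c=cv2.HoughCircles(cv2.medianBlur(g[90:210,260:380],3),cv2.HOUGH_GRADIENT_ALT,1,5,param1=200,param2=.6,minRadius=25,maxRadius=48)
if c is not None:
  for x,y,r in c[0]: print("circ",x+260,y+90,r,ray(f,(x+260,y+90),.123).round(4))
print(ray(f,(320.5,148.5),.123).round(4), np.ptp(proj(f,circ(ray(f,(320.5,148.5),.123),.028,.123)),axis=0))
for l in cv2.createLineSegmentDetector().detect(g)[0][:,0]:
  if np.hypot(l[2]-l[0],l[3]-l[1])>50 and 75<l[1]<215:
    a,b=ray(f,l[:2],.111),ray(f,l[2:],.111);print(l.round(1),np.degrees(np.arctan2(*(b-a)[1::-1]))%180, a[:2].round(4),b[:2].round(4))
E
```

```text
circ 322.0 150.0 37.05021 [0.5355 0.1549 0.123 ]
circ 300.0 151.0 42.85373 [0.5401 0.1701 0.123 ]
circ 322.0 150.0 26.69885 [0.5355 0.1549 0.123 ]
[0.5368 0.1556 0.123 ] [78.1237509  80.99150965]
[219.4  87.4  66.8  83.5] 69.67664338659004 [0.6009 0.21  ] [0.6383 0.311 ]
[  0.5 126.3  51.9 129.5] 67.57398794496174 [0.6282 0.3704] [0.6144 0.3369]
[183.1 104.3 189.8 188.1] 159.68858432530706 [0.5991 0.2394] [0.5425 0.2603]
[ 84.4 200.4 158.2 201.9] 69.47282473665392 [0.5605 0.3404] [0.5408 0.2878]
[161.9 191.9  84.4 190.4] 69.65352161751642 [0.5469 0.2817] [0.5673 0.3367]
[564.9  91.7 596.8 188.2] 8.007477023507505 [ 0.5152 -0.0222] [ 0.4387 -0.033 ]
[310.6  89.6 216.9  87.5] 69.52024780276271 [0.5779 0.1487] [0.6014 0.2117]
[166.9 201.5 280.6 203.7] 69.53014453368128 [0.5389 0.2813] [0.5081 0.1989]
[213.1  97.9 310.6 100.3] 69.38937847930036 [0.596  0.2171] [0.5711 0.1512]
[271.9 194.4 161.9 191.9] 69.39554981598447 [0.5172 0.2026] [0.5469 0.2817]
[297.6 208.2 393.7 245.3] 49.16867751640996 [0.5005 0.1876] [0.4467 0.1254]
[230.3 188.1 226.2 105.7] 159.7036671378663 [0.5322 0.231 ] [0.588  0.2103]
[235.8 185.7 232.1 106.9] 159.68945455810555 [0.5326 0.2263] [0.5859 0.2066]
[ 99.4 185.4 181.9 187.1] 69.56077127059385 [0.567  0.3241] [0.5452 0.2657]
[575.6 184.4 546.1  98. ] 7.917511420241203 [ 0.4469 -0.0185] [ 0.5156 -0.009 ]
```

Rotor axis is at 69.5°, rail centrelines 76 mm apart as specified; bucket axis about (0.536, 0.155), midway between the rails. Going to grip.

Request:
{"api": "carry_out", "payload": {"increments": [35,0,0,0.6,87,70,0,0,1.1,87,70,0,30,1.1,87,70,0,60,1.1,87,70,0,85,1.1,87,70,0,105,1.1,87,70,0,120,1.1,87,70,0,133,1.1,87,70,0,133,1.1,87,70,0,133,1.1,87]}}

```text
time_s: 2.7
tool_pos: [0.5371, 0.1553, 0.0982]
tcp_rot: [-179.9, -0.1, -20.4]
force: [0.6, 0.0, 0.3]
grip_width: 0.0868
```

```bash
python3 - <<'E'
from cell import *
from h import *
o=get_obs();print({k:np.round(o[k],4) for k in("tool_pos","tcp_rot","force","q")})
im=[]
for n,c in(("side",(310,290)),("scene",(285,215))):
    f=grab_frame(n);i=f["color"]
    cv2.imwrite(f"pics/{n}1.png",i)
    x,y=c;im.append(cv2.resize(i[y-75:y+75,x-50:x+50],None,fx=4,fy=4,interpolation=2))
cv2.imwrite("pics/c1.png",np.hstack(im))
E
```

```text
{'tool_pos': array([0.5371, 0.1553, 0.0982]), 'tcp_rot': array([-1.799478e+02, -5.660000e-02, -2.043060e+01]), 'force': array([0.5867, 0.0159, 0.2517]), 'q': array([ 3.27371e+01,  2.32178e+01, -1.89501e+01,  1.90000e-02,
       -4.77564e+01,  3.68196e+01])}
```

View pics/c1.png

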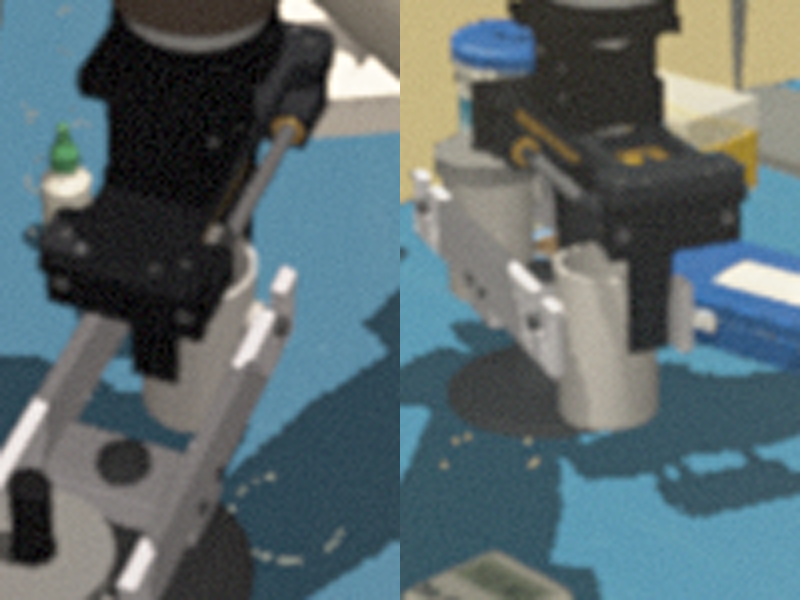

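Crops: fingers straddle the open bucket between the rails, nothing touched. Closing softly.

Request:
{"api": "carry_out", "payload": {"increments": [0,0,0,0,65,0,0,0,0,60,0,0,0,0,59,0,0,0,0,58,0,0,0,0,57,0,0,0,0,56,0,0,0,0,55,0,0,0,0,54,0,0,0,0,54], "newtons": 6}}

```text
time_s: 3.92
tool_pos: [0.5369, 0.1551, 0.0977]
tcp_rot: [-180.0, -0.0, -20.4]
force: [1.3, 2.1, 0.8]
grip_width: 0.0567
```

Request:
{"api": "carry_out", "payload": {"increments": [0,0,0,0,50,0,0,0,0,50,0,-0.5,0,0,50,0,-1,0,0,50,0,-1,0,0,50,0,-1,0,0,50], "newtons": 25}}

```text
time_s: 4.68
tool_pos: [0.5369, 0.1553, 0.0977]
tcp_rot: [179.9, 0.0, -20.5]
force: [1.8, -3.2, 3.7]
grip_width: 0.0567
```

```bash
python3 - <<'E'
from cell import *
import numpy as np
o=get_obs();print({k:np.round(o[k],4) for k in("tool_pos","tcp_rot","force","wrist_torque","grip_width")})
E
```

```text
{'tool_pos': array([0.5369, 0.1553, 0.0977]), 'tcp_rot': array([ 1.79946e+02,  1.50000e-03, -2.04530e+01]), 'force': array([ 1.8434, -3.1774,  3.7155]), 'wrist_torque': array([-0.9596, -0.5064,  0.0071]), 'grip_width': np.float64(0.0567)}
```

Request:
{"api": "carry_out", "payload": {"increments": [0,0.5,-1,0,50,0,0.5,-2,0,50,0,0.5,-3,0,50,0,0.5,-3,0,50]}}

```text
time_s: 5.18
tool_pos: [0.5363, 0.1553, 0.1002]
tcp_rot: [180.0, 0.1, -20.5]
force: [-0.2, 0.3, -1.5]
grip_width: 0.0561
```

Request:
{"api": "carry_out", "payload": {"increments": [0,0,-3,0,50,0,0,-7,0,50,0,0,-11,0,50,0,0,-15,0,50,0,0,-20,0,50,0,0,-26,0,50,0,0,-34,0,50,0,0,-44,0,50,0,0,-57,0,50,0,0,-70,0,50]}}

```text
time_s: 6.42
tool_pos: [0.5369, 0.1554, 0.1717]
tcp_rot: [-180.0, -0.0, -20.5]
force: [0.2, 0.3, -1.3]
grip_width: 0.0561
```

```bash
python3 - <<'E'
from cell import *
import numpy as np
o=get_obs();print({k:np.round(o[k],4) for k in("tool_pos","tcp_rot","force","q","grip_width")})
E
```

```text
{'tool_pos': array([0.5369, 0.1554, 0.1717]), 'tcp_rot': array([-1.799784e+02, -1.990000e-02, -2.045370e+01]), 'force': array([ 0.2317,  0.2557, -1.3211]), 'q': array([ 3.27566e+01,  1.85154e+01, -1.39038e+01,  3.60000e-03,
       -5.75516e+01,  3.67877e+01]), 'grip_width': np.float64(0.0561)}
```

Request:
{"api": "carry_out", "payload": {"increments": [-2,15,0,0,50,-6,50,0,0,50,-12,90,0,0,50,-17,133,0,0,50,-22,175,0,0,50,-28,217,0,0,50,-33,255,0,0,50,-37,285,0,0,50,-38,296,0,0,50,-38,296,0,0,50]}}

```text
time_s: 7.68
tool_pos: [0.3973, -0.1092, 0.1705]
tcp_rot: [-180.0, -0.0, -20.5]
force: [0.8, -0.1, -1.8]
grip_width: 0.0563
```

```bash
python3 - <<'E'
from cell import *
from h import *
o=get_obs();print({k:np.round(o[k],4) for k in("tool_pos","tcp_rot","force","grip_width")})
f=grab_frame("wrist");cv2.imwrite("pics/w2.png",f["color"]);np.savez("pics/w2.npz",**f)
g=cv2.cvtColor(f["color"],6);print(proj(f,[[.461,-.132,.03]]))
c=cv2.HoughCircles(cv2.medianBlur(g[:260],3),cv2.HOUGH_GRADIENT_ALT,1,5,param1=150,param2=.6,minRadius=20,maxRadius=60)
if c is not None:
  for x,y,r in c[0]: print("circ",x,y,r,ray(f,(x,y),.03).round(4))
E
```

```text
{'tool_pos': array([ 0.3973, -0.1092,  0.1705]), 'tcp_rot': array([-1.799916e+02, -3.000000e-03, -2.053760e+01]), 'force': array([ 0.8161, -0.1086, -1.7631]), 'grip_width': np.float64(0.0563)}
[[321.01204524 152.03005803]]
circ 319.0 143.0 38.902607 [ 0.4682 -0.133   0.03  ]
circ 515.0 26.0 37.79946 [ 0.4946 -0.2981  0.03  ]
circ 525.0 20.0 42.405685 [ 0.4958 -0.3058  0.03  ]
circ 262.0 225.0 29.860794 [ 0.4223 -0.0637  0.03  ]
```

View pics/w2.png

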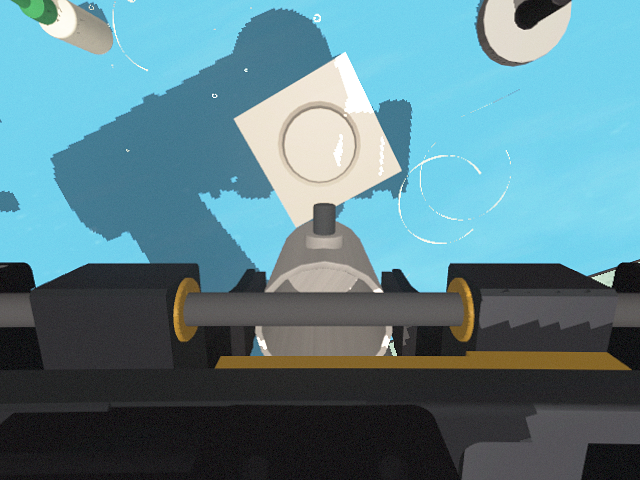

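Wrist view: bucket upright in the fingers, pocket ring centred about (319,143), rack corners (346,52), (401,170), (234,118), lid at top right (523,20). I'll cross-check the pocket with fixed cameras numerically.

```bash
python3 - <<'E'
from h import *
from scipy.optimize import minimize
w=dict(np.load("pics/w2.npz"));d=dict(np.load("pics/side0.npz"));s=dict(np.load("pics/scene0.npz"))
a,b=ray(w,(234,118),.03),ray(w,(401,170),.03);print("diag mid",(a+b)/2,"len",np.linalg.norm(a-b)*1e3)
# white top face: fit rotated 100 mm square+hole by mask overlap
def fit(f,x0,thr,extra=0):
    hsv=cv2.cvtColor(f["color"],40).astype(int)
    g=cv2.GaussianBlur(cv2.cvtColor(f["color"],6),(0,0),1.0)
    gx,gy=cv2.Sobel(g,cv2.CV_64F,1,0),cv2.Sobel(g,cv2.CV_64F,0,1);m=np.hypot(gx,gy)
    m=np.minimum(m,150)
    t=np.linspace(-.05,.05,40)
    sq=np.vstack([np.c_[t,0*t+k] for k in(-.05,.05)]+[np.c_[0*t+k,t] for k in(-.05,.05)])
    def cost(p):
        c,sn=np.cos(p[2]),np.sin(p[2]);P=sq@np.array([[c,sn],[-sn,c]])+p[:2]
        px=proj(f,np.c_[P,0*P[:,0]+.03]).astype(np.float32)
        return -cv2.remap(m.astype(np.float32),px[:,:1],px[:,1:],1).mean()
    best=min((minimize(cost,[x0[0]+i,x0[1]+j,x0[2]],method="Nelder-Mead",options=dict(initial_simplex=[[x0[0]+i,x0[1]+j,x0[2]],[x0[0]+i+.005,x0[1]+j,x0[2]],[x0[0]+i,x0[1]+j+.005,x0[2]],[x0[0]+i,x0[1]+j,x0[2]+.05]])) for i in(-.006,0,.006) for j in(-.006,0,.006)),key=lambda r:r.fun)
    return best.x.round(4),best.fun
ang=np.arctan2(*(b-a)[1::-1])+np.pi/4
ang=(ang+np.pi/4)%(np.pi/2)-np.pi/4
print("ang",ang)
for n,f in(("w",w),("side",d),("scene",s)): print(n,fit(f,[.464,-.132,ang],0))
E
```

```text
diag mid [ 0.46700656 -0.13253004  0.03      ] len 140.20195056209414
ang 0.1354125536895694
w (array([ 0.4669, -0.1324,  0.1377]), np.float64(-138.75796508789062))
side (array([ 0.4633, -0.131 ,  0.135 ]), np.float64(-150.0))
scene (array([ 0.4642, -0.1311,  0.1416]), np.float64(-138.5264892578125))
```

```bash
cat >> h.py <<'E'
from scipy.optimize import minimize
def fitc(f,x0,circles,sp=.006):
    """centre of coaxial circles [(radius,height)] by image gradient"""
    g=cv2.GaussianBlur(cv2.cvtColor(f["color"],6),(0,0),.8)
    m=np.minimum(np.hypot(cv2.Sobel(g,cv2.CV_64F,1,0),cv2.Sobel(g,cv2.CV_64F,0,1)),200).astype(np.float32)
    def cost(p):
        px=proj(f,np.vstack([circ(p,r,z) for r,z in circles])).astype(np.float32)
        return -cv2.remap(m,px[:,:1],px[:,1:],1).mean()
    rs=[]
    for i in(-sp,0,sp):
        for j in(-sp,0,sp):
            q=np.array([x0[0]+i,x0[1]+j]);rs.append(minimize(cost,q,method="Nelder-Mead",options=dict(initial_simplex=[q,q+[.003,0],q+[0,.003]])))
    r=min(rs,key=lambda r:r.fun);return r.x.round(4),round(r.fun,1)
E
python3 - <<'E'
from h import *
L=lambda n:dict(np.load(f"pics/{n}.npz"))
for n in("w1","side0","scene0"): print("bucket",n,fitc(L(n),(.5355,.157),[(.028,.123)]),fitc(L(n),(.5355,.157),[(.0255,.123)]),fitc(L(n),(.5355,.157),[(.028,.123),(.0255,.123)]))
for n in("w2","side0","scene0"): print("pocket",n,fitc(L(n),(.465,-.132),[(.0305,.03)]),fitc(L(n),(.465,-.132),[(.0325,.03)]))
for n in("side0","scene0","w2"): print("lid",n,fitc(L(n),(.5,-.313),[(.0335,.014)]),fitc(L(n),(.5,-.313),[(.009,.056)]))
E
```

```text
bucket w1 (array([0.5359, 0.1563]), np.float64(-143.2)) (array([0.5376, 0.1574]), np.float64(-152.7)) (array([0.5362, 0.1561]), np.float64(-143.8))
bucket side0 (array([0.5385, 0.1553]), np.float64(-119.3)) (array([0.5349, 0.162 ]), np.float64(-127.1)) (array([0.5376, 0.1564]), np.float64(-116.8))
bucket scene0 (array([0.5391, 0.1538]), np.float64(-119.8)) (array([0.5394, 0.1529]), np.float64(-113.2)) (array([0.539 , 0.1537]), np.float64(-116.3))
pocket w2 (array([ 0.4666, -0.1323]), np.float64(-124.6)) (array([ 0.4681, -0.1328]), np.float64(-79.0))
pocket side0 (array([ 0.4627, -0.1285]), np.float64(-139.2)) (array([ 0.463 , -0.1268]), np.float64(-127.3))
pocket scene0 (array([ 0.4601, -0.1345]), np.float64(-110.7)) (array([ 0.4584, -0.136 ]), np.float64(-89.4))
lid side0 (array([ 0.4976, -0.3159]), np.float64(-103.3)) (array([ 0.4975, -0.312 ]), np.float64(-174.8))
lid scene0 (array([ 0.4984, -0.3167]), np.float64(-84.0)) (array([ 0.4969, -0.3177]), np.float64(-147.6))
lid w2 (array([ 0.5016, -0.3171]), np.float64(-89.6)) (array([ 0.4951, -0.2925]), np.float64(-136.8))
```

Request:
{"api": "carry_out", "payload": {"increments": [10,0,0,0,50,28,-1,0,0,50,50,-2,0,0,50,66,-2.5,5,0,50,73,-2.5,20,0,50,73,-2.5,40,0,50,73,-2.5,56,0,50,73,-2.5,67,0,50,73,-2.5,71,0,50,73,-2.5,71,0,50]}}

```text
time_s: 8.98
tool_pos: [0.467, -0.1319, 0.0995]
tcp_rot: [180.0, 0.0, -20.4]
force: [-0.2, 0.2, -1.5]
grip_width: 0.0563
```

```bash
python3 - <<'E'
from cell import *
from h import *
o=get_obs();print({k:np.round(o[k],4) for k in("tool_pos","tcp_rot","force")})
im=[]
for n,(x,y) in(("side",(341,215)),("scene",(367,295))):
    f=grab_frame(n);cv2.imwrite(f"pics/{n}2.png",f["color"]);np.savez(f"pics/{n}2.npz",**f)
    im.append(cv2.resize(f["color"][y-45:y+45,x-50:x+50],None,fx=4,fy=5.3*.75,interpolation=2))
cv2.imwrite("pics/c2.png",np.hstack(im))
E
```

```text
{'tool_pos': array([ 0.467 , -0.1319,  0.0995]), 'tcp_rot': array([ 1.799915e+02,  9.300000e-03, -2.044780e+01]), 'force': array([-0.2202,  0.1972, -1.4992])}
```

View pics/c2.png

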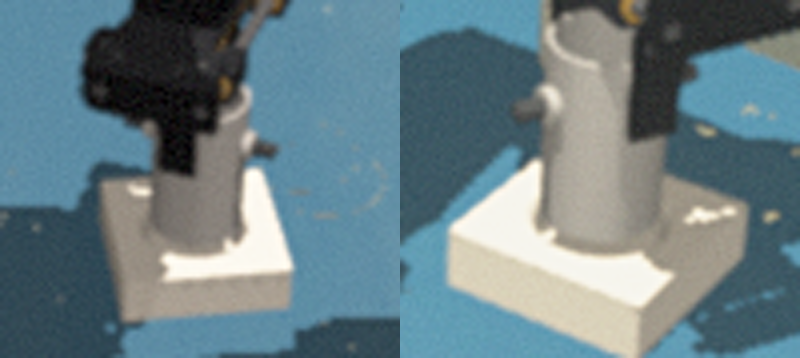

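Crops: bucket hovers centred over the pocket in both views (side: base x≈197 vs rack centre 196; scene: 602 vs 599 on 4x crop). Lowering.

Request:
{"api": "carry_out", "payload": {"increments": [0,0,4,0,50,0,0,8,0,50,0,0,12,0,50,0,0,15,0,50,0,0,18,0,50,0,0,21,0,50,0,0,23,0,50,0,0,24,0,50,0,0,24,0,50]}}

```text
time_s: 10.2
tool_pos: [0.467, -0.1319, 0.0755]
tcp_rot: [180.0, 0.0, -20.5]
force: [-0.4, -0.4, -1.6]
grip_width: 0.0563
```

Request:
{"api": "carry_out", "payload": {"increments": [0,0,1,0,50,0,0,2,0,50,0,0,2.5,0,50,0,0,2.5,0,50]}}

```text
time_s: 10.7
tool_pos: [0.467, -0.1319, 0.0731]
tcp_rot: [180.0, -0.0, -20.5]
force: [-0.5, -0.7, -1.5]
grip_width: 0.0564
```

Request:
{"api": "carry_out", "payload": {"increments": [0,0,0.5,0,50,0,0,1,0,50,0,0,1.5,0,50,0,0,1.5,0,50]}}

```text
time_s: 11.2
tool_pos: [0.4674, -0.1319, 0.0729]
tcp_rot: [180.0, -0.1, -20.4]
force: [-2.5, 0.8, 9.2]
grip_width: 0.0561
```

Seated at the expected height (0.0729 vs 0.0727). Releasing and rising.

Request:
{"api": "carry_out", "payload": {"increments": [0,0,-1,0,55,0,0,-1,0,58,0,0,-1,0,62,0,0,-1,0,70,0,0,-1,0,80,0,0,-1,0,87,0,0,-1,0,87,0,0,-1,0,87]}}

```text
time_s: 12.2
tool_pos: [0.4671, -0.1319, 0.0726]
tcp_rot: [-180.0, -0.0, -20.5]
force: [0.9, -0.2, 0.0]
grip_width: 0.0868
```

Request:
{"api": "carry_out", "payload": {"increments": [0,0,-10,0,87,0,0,-30,0,87,0,0,-60,0,87,0,0,-100,0,87,0,0,-130,0,87,0,0,-140,0,87]}}

```text
time_s: 12.95
tool_pos: [0.4679, -0.1319, 0.2151]
tcp_rot: [-179.9, -0.3, -20.4]
force: [-0.1, 0.5, -1.1]
grip_width: 0.0868
```

Request:
{"api": "carry_out", "payload": {"increments": [7,40,0,0,87,14,90,0,0,87,22,135,0,0,87,27,162,0,0,87,27,162,0,0,87,27,162,0,0,87,27,162,0,0,87]}}

```text
time_s: 13.82
tool_pos: [0.4358, -0.2922, 0.2124]
tcp_rot: [-180.0, 0.0, -20.4]
force: [0.1, 0.2, 1.0]
grip_width: 0.087
```

```bash
python3 - <<'E'
from cell import *
from h import *
o=get_obs();print({k:np.round(o[k],4) for k in("tool_pos","tcp_rot","force")})
f=grab_frame("wrist");cv2.imwrite("pics/w3.png",f["color"]);np.savez("pics/w3.npz",**f)
x0=(.4995,-.3165)
print("lid",fitc(f,x0,[(.0335,.014)]),fitc(f,x0,[(.009,.056)],.01),fitc(f,x0,[(.0335,.0)]))
print("bucket",fitc(f,(.467,-.132),[(.028,.098)]),fitc(f,(.467,-.132),[(.0255,.098)]))
E
```

```text
{'tool_pos': array([ 0.4358, -0.2922,  0.2124]), 'tcp_rot': array([-1.799922e+02,  2.530000e-02, -2.037890e+01]), 'force': array([0.11  , 0.2087, 0.9831])}
lid (array([ 0.5012, -0.3174]), np.float64(-86.7)) (array([ 0.5006, -0.3177]), np.float64(-197.2)) (array([ 0.501 , -0.3177]), np.float64(-95.8))
bucket (array([ 0.4632, -0.1312]), np.float64(-93.6)) (array([ 0.4668, -0.135 ]), np.float64(-101.9))
```

View pics/w3.png

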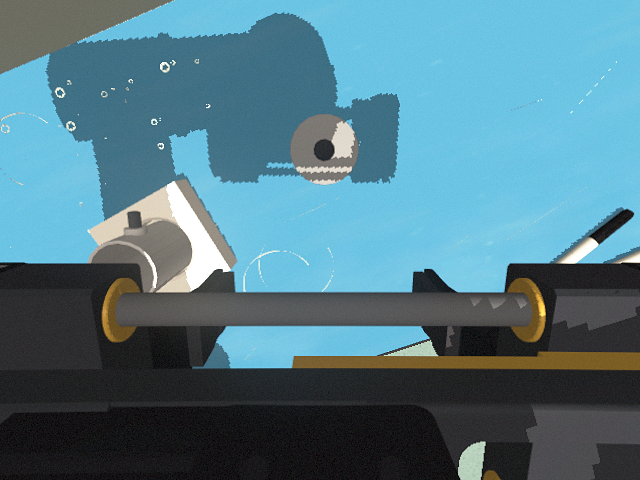

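Wrist view: bucket stands upright in the pocket (left), lid rim centred near (324,150) with knob; the three lid fits agree within 1 mm at (0.501, -0.3176).

Request:
{"api": "carry_out", "payload": {"increments": [35,0.5,10,0,50,70,1,40,0,45,70,1,80,0,45,70,1,120,0,45,70,1,150,0,45,70,1,170,0,45,70,1,180,0,45,70,1,183,0,45,70,1,183,0,45,70,1,183,0,45], "newtons": 6}}

```text
time_s: 15.12
tool_pos: [0.5015, -0.3187, 0.0305]
tcp_rot: [-180.0, -0.1, -20.4]
force: [-0.6, -0.6, 0.1]
grip_width: 0.0449
```

Request:
{"api": "carry_out", "payload": {"increments": [0,0,0,0,30,0,0,0,0,24,0,0,0,0,21,0,0,0,0,19,0,0,0,0,17,0,0,0,0,15,0,0,0,0,12,0,0,0,0,12]}}

```text
time_s: 16.12
tool_pos: [0.501, -0.3185, 0.0296]
tcp_rot: [180.0, -0.0, -20.5]
force: [0.5, 1.3, 0.7]
grip_width: 0.0177
```

Request:
{"api": "carry_out", "payload": {"increments": [0,0,0,0,12,0,0,0,0,12,0,0,0,0,12], "newtons": 25}}

```text
time_s: 16.5
tool_pos: [0.501, -0.3185, 0.0296]
tcp_rot: [180.0, -0.0, -20.5]
force: [-0.2, 0.2, 0.0]
grip_width: 0.0177
```

Request:
{"api": "carry_out", "payload": {"increments": [0,0,-3,0,12,0,0,-12,0,12,0,0,-30,0,12,0,0,-60,0,12,0,0,-100,0,12,0,0,-140,0,12,0,0,-165,0,12,0,0,-165,0,12]}}

```text
time_s: 17.5
tool_pos: [0.5021, -0.319, 0.1976]
tcp_rot: [180.0, -0.3, -20.4]
force: [0.2, -0.0, -0.4]
grip_width: 0.017
```

Request:
{"api": "carry_out", "payload": {"increments": [-15,-15,0,0,12,-45,-45,0,0,12,-80,-80,0,0,12,-115,-114,0,0,12,-145,-144,0,0,12,-160,-159,0,0,12,-164,-163,0,0,12,-164,-163,0,0,12,-164,-163,0,0,12]}}

```text
time_s: 18.62
tool_pos: [0.4045, -0.109, 0.1943]
tcp_rot: [180.0, 0.0, -20.5]
force: [-0.7, 0.4, -0.1]
grip_width: 0.0173
```

```bash
python3 - <<'E'
from cell import *
from h import *
o=get_obs();print({k:np.round(o[k],4) for k in("tool_pos","tcp_rot","force")})
f=grab_frame("wrist");cv2.imwrite("pics/w4.png",f["color"]);np.savez("pics/w4.npz",**f)
x0=(.467,-.132)
print("bucket",*[fitc(f,x0,c) for c in([(.028,.098)],[(.0255,.098)],[(.028,.098),(.0255,.098)])])
E
```

```text
{'tool_pos': array([ 0.4045, -0.109 ,  0.1943]), 'tcp_rot': array([ 1.799806e+02,  2.830000e-02, -2.050580e+01]), 'force': array([-0.6659,  0.3972, -0.1133])}
bucket (array([ 0.4631, -0.133 ]), np.float64(-95.0)) (array([ 0.4662, -0.1321]), np.float64(-158.7)) (array([ 0.4662, -0.132 ]), np.float64(-123.0))
```

View pics/w4.png

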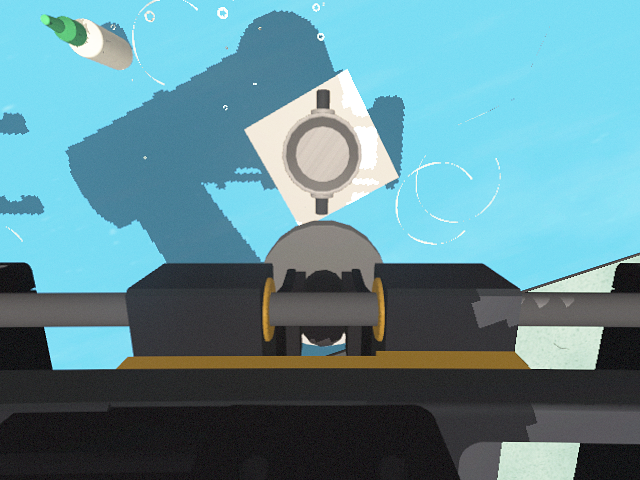

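Wrist view: bucket rim centred about (321,153) upright, rack square around it, lid held level in the fingers. Moving over and lowering by feel.

Request:
{"api": "carry_out", "payload": {"increments": [8,0,0,0,12,26,0,0,0,12,46,0,5,0,12,60,-0.5,20,0,12,66,-0.5,40,0,12,66,-0.5,55,0,12,66,-0.5,62,0,12,66,-0.5,62,0,12,66,-0.5,62,0,12]}}

```text
time_s: 19.8
tool_pos: [0.467, -0.1312, 0.1331]
tcp_rot: [-180.0, -0.1, -20.4]
force: [0.2, 0.4, 0.1]
grip_width: 0.0175
```

Request:
{"api": "carry_out", "payload": {"increments": [0,0.5,1,0,12,0,0.5,2,0,12,0,0.5,3,0,12,0,0.5,3,0,12]}}

```text
time_s: 20.3
tool_pos: [0.466, -0.1315, 0.1295]
tcp_rot: [180.0, 0.0, -20.4]
force: [0.1, 0.7, -1.2]
grip_width: 0.0171
```

```bash
python3 - <<'E'
from cell import *
from h import *
o=get_obs();print({k:np.round(o[k],4) for k in("tool_pos","tcp_rot","force")})
im=[]
for n,(x,y) in(("side",(341,195)),("scene",(367,275))):
    f=grab_frame(n)
    im.append(cv2.resize(f["color"][y-35:y+35,x-33:x+33],None,fx=6,fy=6,interpolation=2))
cv2.imwrite("pics/c3.png",np.hstack(im))
E
```

```text
{'tool_pos': array([ 0.466 , -0.1315,  0.1295]), 'tcp_rot': array([ 1.799988e+02,  3.100000e-03, -2.044870e+01]), 'force': array([ 0.0949,  0.6683, -1.2238])}
```

View pics/c3.png

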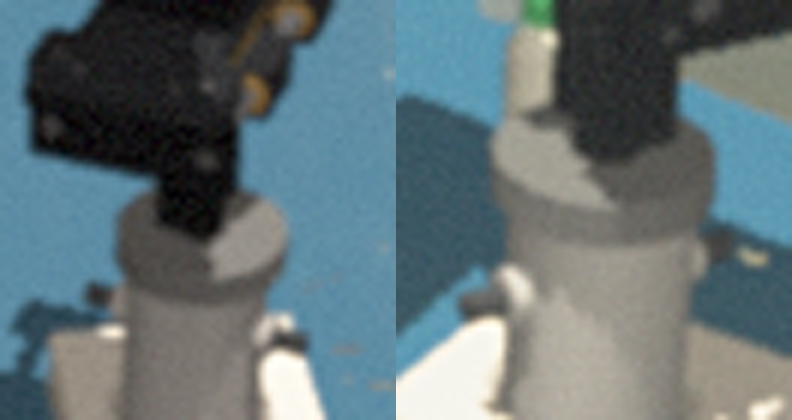

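Crops: lid sits level, a few mm over the rim; scene view centred (602 vs 600), side view suggests ~1 mm toward −x, agreeing with the measured TCP being 0.7 mm short. Nudging and lowering.

Request:
{"api": "carry_out", "payload": {"increments": [0.8,-0.3,0,0,12,0.8,-0.3,1,0,12,0.8,-0.3,2,0,12,0.8,-0.3,3,0,12,0.8,-0.3,4,0,12,0.8,-0.3,4,0,12]}}

```text
time_s: 21.15
tool_pos: [0.4669, -0.1315, 0.1254]
tcp_rot: [180.0, 0.0, -20.5]
force: [-1.1, 0.3, -0.5]
grip_width: 0.0175
```

Request:
{"api": "carry_out", "payload": {"increments": [0,0,1,0,12,0,0,2,0,12,0,0,3,0,12,0,0,4,0,12,0,0,5,0,12,0,0,6,0,12,0,0,6,0,12]}}

```text
time_s: 22.02
tool_pos: [0.4669, -0.1315, 0.1195]
tcp_rot: [180.0, 0.0, -20.5]
force: [0.2, -0.1, -0.5]
grip_width: 0.0171
```

Request:
{"api": "carry_out", "payload": {"increments": [0,0,1,0,12,0,0,1.5,0,12,0,0,2,0,12,0,0,2.5,0,12,0,0,2.5,0,12]}}

```text
time_s: 22.65
tool_pos: [0.4672, -0.1316, 0.1176]
tcp_rot: [180.0, -0.0, -20.4]
force: [-2.1, 1.4, 5.2]
grip_width: 0.0172
```

Contact at 0.1176, exactly the predicted seated height. Releasing and retreating.

Request:
{"api": "carry_out", "payload": {"increments": [0,0,-0.5,0,18,0,0,-0.5,0,20,0,0,-0.5,0,25,0,0,-0.5,0,35,0,0,-0.5,0,45,0,0,-0.5,0,45,0,0,-0.5,0,45]}}

```text
time_s: 23.52
tool_pos: [0.467, -0.1315, 0.1176]
tcp_rot: [180.0, -0.0, -20.5]
force: [0.3, -0.2, -0.4]
grip_width: 0.0444
```

Request:
{"api": "carry_out", "payload": {"increments": [0,0,-10,0,45,0,0,-30,0,45,0,0,-60,0,45,0,0,-100,0,45,-40,0,-110,0,45,-67,0,-110,0,45,-67,0,-110,0,45,-67,0,-110,0,45]}}

```text
time_s: 24.52
tool_pos: [0.4049, -0.1082, 0.2283]
tcp_rot: [-180.0, -0.1, -20.4]
force: [0.8, 0.1, 0.2]
grip_width: 0.0448
```

```bash
python3 - <<'E'
from cell import *
from h import *
o=get_obs();print({k:np.round(o[k],4) for k in("tool_pos","tcp_rot","force","qd")})
f=grab_frame("wrist")
print("knob top",fitc(f,(.467,-.132),[(.009,.144)]),"lid top",fitc(f,(.467,-.132),[(.0335,.102)]),"lid low",fitc(f,(.467,-.132),[(.0335,.088)]))
s=grab_frame("side");x,y=325,215
a=cv2.resize(f["color"][:280],(400,175));b=cv2.resize(s["color"][120:420,225:425],(400,600))
cv2.imwrite("pics/c4.png",np.hstack([b,np.vstack([cv2.resize(f["color"][:280,200:440],(400,466)),np.zeros((134,400,3),np.uint8)])]))
E
```

```text
{'tool_pos': array([ 0.4049, -0.1082,  0.2283]), 'tcp_rot': array([-1.799728e+02, -9.450000e-02, -2.043680e+01]), 'force': array([0.8152, 0.1343, 0.1746]), 'qd': array([-0.3711,  1.2932,  0.2957, -0.1062,  0.0157, -0.0421])}
knob top (array([ 0.4663, -0.1322]), np.float64(-188.2)) lid top (array([ 0.4664, -0.1321]), np.float64(-184.1)) lid low (array([ 0.4669, -0.1321]), np.float64(-141.5))
```

View pics/c4.png

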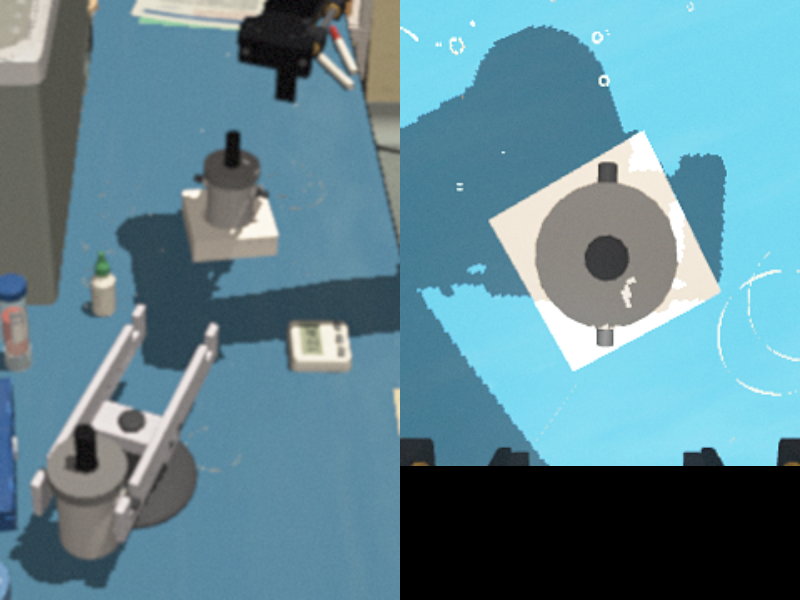

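The picture shows the lidded bucket standing upright in the rack with its lid level and centred. The other bucket is still on the rotor, and the dropper bottle and timer have not moved. Knob-top and lid-top fits agree to 0.2 mm, so the lid is not tilted. Handing in.

```bash
python3 -c "
from cell import *
print(sign_off())"
```

```text
the job is handed in; nothing more can be done
None
```

The open bucket was lifted off the rotor, set down and released in the rack's pocket, and the lid was put on it. I handed the job in at about 24.6 s of the 64 s allowed; the hand-in reports no verdict.

**Lift:** the forces stayed within about 4 N at every reading while gripping and lifting. I saw no sign of swinging or snagging.

**Bucket in the pocket:** it touched down with the TCP at 0.0729 m, against 0.0727 m expected for fully down.

**Lid:** it touched down with the TCP at 0.1176 m, the height worked out for fully seated. Afterwards the knob top measured (0.4663, -0.1322) and the lid top (0.4664, -0.1321), so it is not tilted. The bucket measured (0.4662, -0.132) before the lid went on, so the lid is on its axis to well under 1 mm.

**Everything else:** the last picture shows the other bucket still hanging on the rotor and the dropper bottle and timer in place. I judged those by eye and did not re-measure them. The gripper was clear of everything.

**Disagreement:** the scene and side cameras put the pocket 3–4 mm nearer the robot (smaller x) than the wrist camera did. I went by the wrist camera, and both the bucket and the lid went in without resistance.

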